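# Unload the dead-weight tester and put the weights in their nests

## Task

The check is finished: take the stack of four steel weights off the tester's carrier, one after another, and stand each one upright in the wooden nest of its own size, the widest weight in the widest nest and so on down to the small knobbed weight in the smallest. Every weight must stand flat on the floor of its nest, inside the rim; lower each one right down before letting go, never let a weight drop or topple off, and leave the loose dial gauge on the bench where it lies.

Things in the scene. Friction and masses are not known exactly. Their poses are not given: they have to be found in the camera images.
- weight_a: plain stainless-steel disc weight, 62 mm across and 24 mm thick, about 0.55 kg; widest and lowest of the stack at the start. Origin at the centre of its underside, z up.
- weight_b: plain stainless-steel disc weight, 49 mm across and 24 mm thick, about 0.35 kg; second widest, second from the bottom at the start. Origin at the centre of its underside, z up.
- weight_c: plain stainless-steel disc weight, 38 mm across and 26 mm thick, about 0.23 kg; third widest, second from the top at the start. Origin at the centre of its underside, z up.
- weight_d: smallest stainless-steel weight, on top of the stack: a round body 28 mm across and 26 mm tall, then a 14 mm neck and a 22 mm wide knob, 46 mm tall in all, about 0.16 kg. Origin at the centre of its underside, z up.
- nest_a: widest of four shallow round wooden nests fixed to the bench, for the 62 mm weight: 78 mm across inside, 90 mm outside, rim 10 mm above the bench. Origin at the centre of its underside; its flat floor is 5 mm above the origin, so the rim stands 5 mm above the floor (grip the weight higher than 5 mm above its underside, or the fingertips meet the rim).
- nest_b: second widest of four shallow round wooden nests fixed to the bench, for the 49 mm weight: 65 mm across inside, 77 mm outside, rim 10 mm above the bench. Origin at the centre of its underside; its flat floor is 5 mm above the origin, so the rim stands 5 mm above the floor (grip the weight higher than 5 mm above its underside, or the fingertips meet the rim).
- nest_c: third widest of four shallow round wooden nests fixed to the bench, for the 38 mm weight: 54 mm across inside, 66 mm outside, rim 10 mm above the bench. Origin at the centre of its underside; its flat floor is 5 mm above the origin, so the rim stands 5 mm above the floor (grip the weight higher than 5 mm above its underside, or the fingertips meet the rim).
- nest_d: smallest of four shallow round wooden nests fixed to the bench, for the 28 mm weight: 44 mm across inside, 56 mm outside, rim 10 mm above the bench. Origin at the centre of its underside; its flat floor is 5 mm above the origin, so the rim stands 5 mm above the floor (grip the weight higher than 5 mm above its underside, or the fingertips meet the rim).
- tester: fixed dead-weight tester. Origin on the bench, x from hand wheel to dial. Black base x -90 to +110, y +-60, 26 mm high; at x -30 a round steel carrier 68 mm across, top 60 mm above the bench, bears the stack (62, 49, 38, 28 mm weights from bottom up, centred within 2 mm, top at 180 mm); at x 62 a face-up dial 84 mm across, 48 mm high; at x -110 a blue wheel, 39 mm high.
- gauge: loose dial pressure gauge lying on its back near the robot, face up: steel case 80 mm across, 35 mm high, with a brass stem reaching 76 mm from the centre along its -y. Not part of the job, to be left lying. Origin at the centre of its underside.
There are look-alikes about, which are no part of the job. What is shaped like the nest_a but black or blue is not meant.

How it is judged (in metres and radians):
At the end, for the whole second after the job is handed in: Each weight stands upright (within 0.08 rad) and at rest on the floor of the nest of its own size, underside within 3 mm of the floor's height and centre within 10 mm of the nest's (horizontal distance between weight_a and nest_a below 0.01 m and z of weight_a in the frame of nest_a between 0.002 and 0.008 m and angle between each of weight_a, weight_b, weight_c, weight_d's own z axis and vertical below 0.08 rad and linear speed of each of weight_a, weight_b, weight_c, weight_d below 0.02 m/s and angular speed of each of weight_a, weight_b, weight_c, weight_d below 0.2 rad/s and horizontal distance between weight_b and nest_b below 0.01 m and z of weight_b in the frame of nest_b between 0.002 and 0.008 m and horizontal distance between weight_c and nest_c below 0.01 m and z of weight_c in the frame of nest_c between 0.002 and 0.008 m and horizontal distance between weight_d and nest_d below 0.01 m and z of weight_d in the frame of nest_d between 0.002 and 0.008 m); the robot touches nothing.
It fails at once if a weight is dropped or falls (moves faster than 0.6 m/s while the fingers do not hold it: a free fall of about 2 cm) ((contact force between weight_a and the fingers below 0.05 N and linear speed of weight_a above 0.6 m/s) or (contact force between weight_b and the fingers below 0.05 N and linear speed of weight_b above 0.6 m/s) or (contact force between weight_c and the fingers below 0.05 N and linear speed of weight_c above 0.6 m/s) or (contact force between weight_d and the fingers below 0.05 N and linear speed of weight_d above 0.6 m/s)).
It fails at once if the loose dial gauge is moved by more than 20 mm (distance of gauge from where it was at the start of the episode above 0.02 m).
It also fails if it takes over 96 s, if anything falls off the work surface, if the arm or the gripper's body presses on something with over 40 N, if the wrist force passes 120 N, or if a joint passes its speed limit or range.

## Robot

A 6-joint arm with a two-finger parallel gripper is mounted at the origin on the work surface. World frame = base frame: x ahead of the robot, y to its left, z up, the work surface at z = 0. Lengths are in mm, angles in degrees, forces in N, time in s.
With the tool pointing down it reaches from about 300 to 850 mm from the base axis. Payload 4.2 kg.
Tool frame: the origin (TCP) lies at the very end of the fingers, on their centre line; the grasp point (between the pads) lies 19 mm behind it (env.grasp_offset is the distance from the TCP to the grasp point, in mm); z points along the fingers, y is the line along which they close (so a half turn about z gives the same grasp; the last joint's range is limited). The gripper opens to 91 mm and grips with 3 to 60 N. Pads are 32 mm wide; open, the fingers measure 118 mm over their backs; the gripper's body (76 mm by 178 mm) begins 60 mm behind the grasp point.
Start: joints at [74.714, 18.312, 89.639, -0, 72.044, -1.146], TCP at [140.475, 557.593, 213.976] pointing down, gripper open.
Joint ranges: [-177.97, 177.97], [-48.28, 115.42], [12.27, 149.76], [-77.06, 257.06], [2.81, 150.46], [-146.56, 146.56]. Speed limits (degrees/s): [147.25, 147.25, 180, 180, 180, 180].

## Interface

Orientations are given as [roll, pitch, yaw] about the fixed x, y, z axes, in that order (R = Rz(yaw) Ry(pitch) Rx(roll)).
In Python, from workcell import env gives the robot as it stands. The module is installed in compiled form; this text tells all that it offers.
- The arm moves only by the tool send_rows, never from a script. Its argument "motion" is a list of rows, each an object of numbers: "tx", "ty", "tz": the shift along the tool's x, y, z in units of 500 mm (1.0 is 500 mm); "rx", "ry", "rz": the turn, a rotation vector about the tool's x, y, z in units of 30 degrees (1.0 is 30 degrees); "gripper": the closure, from -1 (fully open) to 1 (shut). In form: [{"tx": .., "ty": .., "tz": .., "rx": .., "ry": .., "rz": .., "gripper": ..}, ...]. A call has 1 to 12 rows; each row shifts and turns the commanded pose from where the row before left it, along the tool's axes as they then stand; what a row does not reach is not made up. A row lasts 1/8 s, in which the tool goes at most 62.5 mm and 10.7 degrees, less where a joint would pass 70% of its speed; a pose out of reach is approached as far as the arm can. A call with a number of a shift or a turn outside -1 to 1 is refused whole. A call with a gripper value outside its range is refused whole. The fingers move at their own pace and stop on an object; "grip_force" is the grip in N (left out, the last holds). Time passes only in rows, so rows that do not move let the fingers close. It gives the time, the measured TCP pose, the force, the opening and the grip force at its end, in the units of the state.
- env.state(): the state, without advancing time (a new reading comes with each control period).
- env.grab_frame(name): name is "side" or "top"; returns a dict with "frame" (400x640x3 uint8, red, green, blue), "vertical_fov" (degrees; the focal length in pixels is half the picture's height over the tangent of half this angle, whatever the lens; pixels are square), "cx", "cy" (the principal point, pixels), "k1" (the pictures are not rectified: a ray, as slopes to the right and down, at radius r is drawn at 1 + k1 r^2 times it, then the intrinsics apply), "rvec" (rotation vector, rad) and "tvec" (3), from world to camera coordinates, as OpenCV has them. Camera axes: x right, y down, z forward; pixel columns grow to the right and rows downward; lengths in mm; the calibration is good to about 2 mm. A picture is of the moment at which its call begins. There is no depth.
- env.job_done(): hands the job in; it is judged then, once.
The state is a dict: "time_s": time; "qpos": joint angles; "qvel": joint speeds; "effort": joint torques, N m; "ee_pos": TCP position; "ee_rot": TCP orientation; "force": force on the tool from outside, world axes, zero at the start; "torque": the same for the moment, N m; "gripper_width": finger opening in mm; "gripper_force": force on a finger pad.
Only numpy, scipy, OpenCV 4.12 (cv2) and the standard library are available. Lean on these libraries where they do the work, as an engineer would, in place of code of your own. Each camera call takes 0.05 s, during which the arm holds its last target. There are 200 camera calls.

## Working session

There is one attempt and no reset: what is moved stays moved. The work goes in short steps, Python scripts to look and compute and a tool call to move; the robot and the scene stay as the last step left them, time stands still between calls to the robot, and variables do not carry over. Pictures are saved under pics/ and viewed, at most 14 in all, crops included, and the job is handed in when it is done.

Besides the shell and the picture viewer there is one more tool, called after "Request:" as name([rows], argument=value, ...), one row to a line, values as JSON. send_rows: Moves the arm, as the interface text tells. Shifts and turns lie within -1 to 1; 1 stands for 500 mm of shift or 30 degrees of turn. Its arguments: {"type":"object","properties":{"motion":{"type":"array"},"grip_force":{"type":"number"}},"required":["motion"]}

```bash
mkdir -p pics; cat > h.py <<'E'
import numpy as np, cv2
from workcell import env
def grab(n,save=None):
    f=env.grab_frame(n)
    if save: cv2.imwrite('pics/'+save,f['frame'][:,:,::-1])
    return f
def cam(f):
    F=200/np.tan(np.radians(f['vertical_fov'])/2)
    K=np.array([[F,0,f['cx']],[0,F,f['cy']],[0,0,1]]);D=np.array([f['k1'],0,0,0,0.])
    return K,D,np.array(f['rvec'],float),np.array(f['tvec'],float)
def onplane(f,px,z):
    K,D,r,t=cam(f);R=cv2.Rodrigues(r)[0]
    u=cv2.undistortPoints(np.array(px,float).reshape(-1,1,2),K,D).reshape(-1,2)
    d=np.c_[u,np.ones(len(u))]@R;c=-R.T@t.ravel()
    return c+d*((z-c[2])/d[:,2])[:,None]
def proj(f,p):
    K,D,r,t=cam(f);return cv2.projectPoints(np.array(p,float).reshape(-1,1,3),r,t,K,D)[0].reshape(-1,2)
E
python3 - <<'E'
from h import *
for n in('top','side'):
    f=grab(n,n+'0.png');K,D,r,t=cam(f);print(n,K[0,0],D[0],-cv2.Rodrigues(r)[0].T@t.ravel())
s=env.state();print(s['ee_pos'],s['ee_rot'],s['gripper_width'],s['time_s'])
E
```

```text
top 417.39201757219945 -0.05405752307601498 [ 450.31704737  -96.17485763 1260.86864435]
side 365.5999052348469 0.01905545699126345 [ 225.53496366 -773.87109258  785.80941344]
[140.35557373 557.13032404 213.19071808] [-1.79906737e+02 -1.06711851e-03  1.65858497e+02] 91.39020937101338 0.1
```

View pics/top0.png

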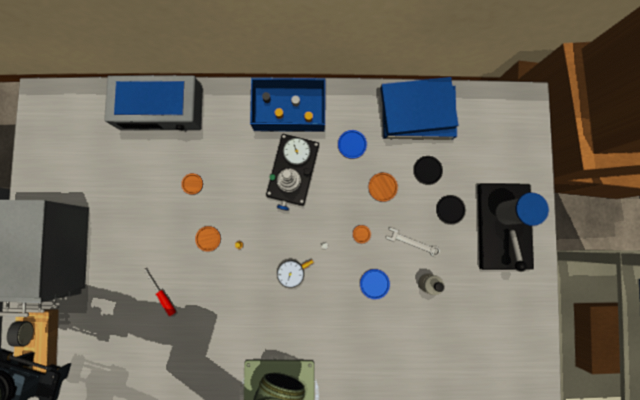

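View pics/side0.png

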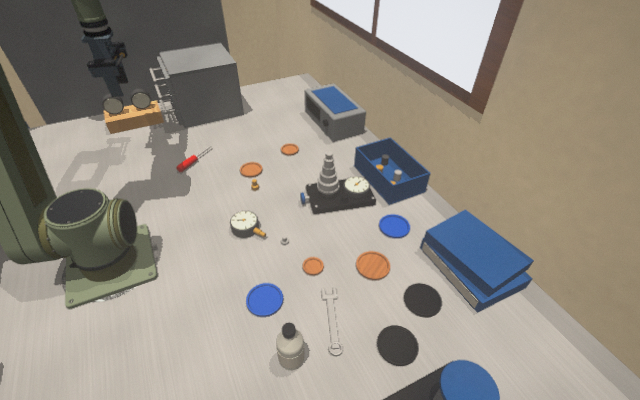

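The top view shows wooden nests at about (383,187), (208,238), (192,184) and (361,233). The tester has its stack at (289,180) and dial at (296,151), and the gauge is at (290,273). Next I measure all of these from both views.

```bash
python3 - <<'E'
from h import *
F={}
for n in('top','side'):
    f=F[n]=grab(n);h=cv2.cvtColor(f['frame'],cv2.COLOR_RGB2HSV)
    m=cv2.inRange(h,(5,120,90),(18,255,255));m=cv2.morphologyEx(m,cv2.MORPH_CLOSE,np.ones((3,3)))
    for c in cv2.findContours(m,0,2)[0]:
        if cv2.contourArea(c)<60: continue
        p=onplane(f,c.reshape(-1,2),10)[:,:2].astype(np.float32);e=cv2.fitEllipse(p)
        print(n,cv2.boundingRect(c),np.round(e[0],1),np.round(e[1],1))
    # dial: white blobs
    g=cv2.inRange(h,(0,0,170),(180,70,255))
f=F['top']
cv2.imwrite('pics/t1.png',cv2.resize(f['frame'][120:220,255:335,::-1],None,fx=6,fy=6,interpolation=2))
f=F['side']
cv2.imwrite('pics/s1.png',cv2.resize(f['frame'][145:220,290:385,::-1],None,fx=8,fy=8,interpolation=2))
E
```

```text
top (14, 311, 35, 62) [147.7 725.8] [122.8 165.8]
top (195, 226, 26, 25) [458.3 216.9] [73.4 73.6]
top (353, 225, 18, 18) [ 475.5 -242.7] [52.2 52.8]
top (600, 174, 40, 14) [  647.3 -1268.7] [ 48.2 551.9]
top (182, 173, 21, 22) [623.4 270. ] [61.8 62.9]
top (369, 172, 29, 30) [ 618.9 -308.2] [85.7 86.6]
top (563, 42, 77, 128) [ 1169.8 -1188.5] [ 466.9 1006.4]
side (303, 257, 20, 17) [ 471.1 -246.3] [51.5 53.2]
side (357, 252, 33, 27) [ 614.2 -311.5] [85.6 85.7]
side (240, 163, 22, 13) [454.7 212.3] [71.3 71.9]
side (281, 144, 17, 11) [618.7 265.4] [59.  60.1]
side (104, 102, 56, 25) [122.3 783.1] [116.7 230.8]
```

View pics/t1.png

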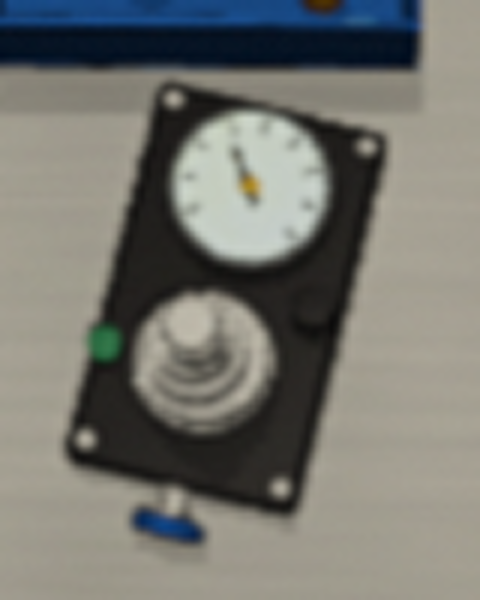

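View pics/s1.png

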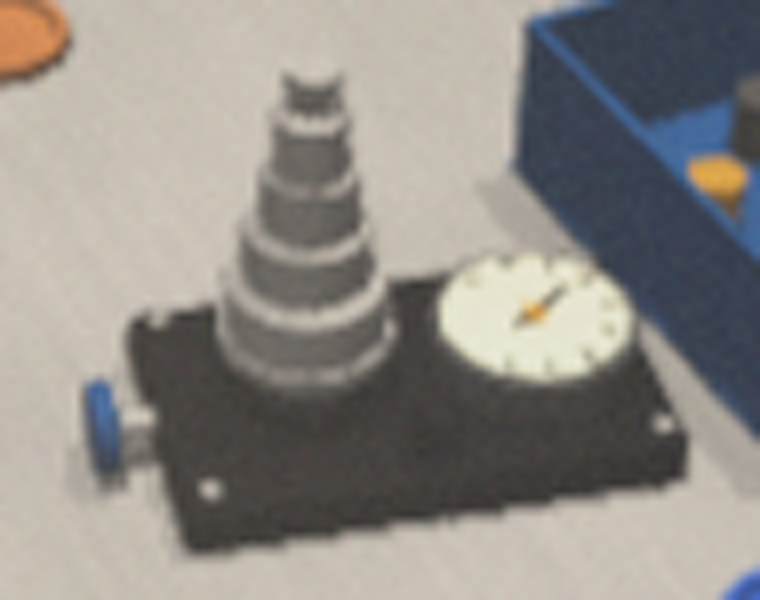

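Measured outer diameters are 86, 73, 62 and 53 mm, which match nests A, B, C and D. In the crops, the knob top is at t1 (192,322) and s1 (313,80), and the dial centre at t1 (249,186) and s1 (536,315).

```bash
python3 - <<'E'
from h import *
T=lambda x,y:((x+.5)/6-.5+255,(y+.5)/6-.5+120)
S=lambda x,y:((x+.5)/8-.5+290,(y+.5)/8-.5+145)
f=grab('top');g=grab('side')
for n,a,b,z in(('knob',(192,322),(313,78),180),('dial',(249,186),(536,315),48)):
    print(n,onplane(f,T(*a),z).round(1),onplane(g,S(*b),z).round(1))
print('carrier',onplane(f,T(204,363),62).round(1))
d=onplane(f,[T(*p) for p in((170,85),(385,140),(295,512),(70,460))],26);print(d.round(0))
for c in ((290,273),(312,262)): print('gauge',onplane(f,c,35).round(0))
print(env.state()['ee_pos'],env.state()['time_s'])
E
```

```text
knob [[628.8 -27.6 180. ]] [[621.6 -34.9 180. ]]
dial [[718.6 -46.3  48. ]] [[715.1 -49.6  48. ]]
carrier [[628.3 -26.2  62. ]]
[[ 775.   -5.   26.]
 [ 748. -113.   26.]
 [ 560.  -70.   26.]
 [ 585.   42.   26.]]
gauge [[360. -32.  35.]]
gauge [[392. -96.  35.]]
[140.44264958 557.45045    213.66871778] 0.3
```

Averaging both cameras gives the stack at about (626,-29) and the tester yaw at about -12°. Reach and sizes are plausible. I'll turn the tool to yaw 90, so tx is world y, ty is world x and tz is world -z, and raise it.

Request:
send_rows([
  {"rz": 0.316,"tz": -0.01,"gripper": -1},
  {"rz": 0.316,"tz": -0.01,"gripper": -1},
  {"rz": 0.316,"tz": -0.01,"gripper": -1},
  {"rz": 0.316,"tz": -0.01,"gripper": -1},
  {"rz": 0.316,"tz": -0.01,"gripper": -1},
  {"rz": 0.316,"tz": -0.01,"gripper": -1},
  {"rz": 0.316,"tz": -0.01,"gripper": -1},
  {"rz": 0.316,"tz": -0.01,"gripper": -1},
  {"gripper": -1},
])

```text
invalid input at $.motion[0]: expected keys tx, ty, tz, rx, ry, rz, gripper
```

Request:
send_rows([
  {"tx": 0,"ty": 0,"tz": -0.01,"rx": 0,"ry": 0,"rz": 0.316,"gripper": -1},
  {"tx": 0,"ty": 0,"tz": -0.01,"rx": 0,"ry": 0,"rz": 0.316,"gripper": -1},
  {"tx": 0,"ty": 0,"tz": -0.01,"rx": 0,"ry": 0,"rz": 0.316,"gripper": -1},
  {"tx": 0,"ty": 0,"tz": -0.01,"rx": 0,"ry": 0,"rz": 0.316,"gripper": -1},
  {"tx": 0,"ty": 0,"tz": -0.01,"rx": 0,"ry": 0,"rz": 0.316,"gripper": -1},
  {"tx": 0,"ty": 0,"tz": -0.01,"rx": 0,"ry": 0,"rz": 0.316,"gripper": -1},
  {"tx": 0,"ty": 0,"tz": -0.01,"rx": 0,"ry": 0,"rz": 0.316,"gripper": -1},
  {"tx": 0,"ty": 0,"tz": -0.01,"rx": 0,"ry": 0,"rz": 0.316,"gripper": -1},
  {"tx": 0,"ty": 0,"tz": 0,"rx": 0,"ry": 0,"rz": 0,"gripper": -1},
])

```text
time_s: 1.42
ee_pos: [140.5, 557.7, 254.2]
ee_rot: [180.0, -0.0, 90.1]
force: [-0.1, 0.2, -0.0]
gripper_width: 91.3
gripper_force: 0.0
```

Request:
send_rows([
  {"tx": -0.0733,"ty": 0.0607,"tz": 0,"rx": 0,"ry": 0,"rz": 0,"gripper": -1},
  {"tx": -0.0733,"ty": 0.0607,"tz": 0,"rx": 0,"ry": 0,"rz": 0,"gripper": -1},
  {"tx": -0.0733,"ty": 0.0607,"tz": 0,"rx": 0,"ry": 0,"rz": 0,"gripper": -1},
  {"tx": -0.0733,"ty": 0.0607,"tz": 0,"rx": 0,"ry": 0,"rz": 0,"gripper": -1},
  {"tx": -0.0733,"ty": 0.0607,"tz": 0,"rx": 0,"ry": 0,"rz": 0,"gripper": -1},
  {"tx": -0.0733,"ty": 0.0607,"tz": 0,"rx": 0,"ry": 0,"rz": 0,"gripper": -1},
  {"tx": -0.0733,"ty": 0.0607,"tz": 0,"rx": 0,"ry": 0,"rz": 0,"gripper": -1},
  {"tx": -0.0733,"ty": 0.0607,"tz": 0,"rx": 0,"ry": 0,"rz": 0,"gripper": -1},
  {"tx": -0.0733,"ty": 0.0607,"tz": 0,"rx": 0,"ry": 0,"rz": 0,"gripper": -1},
  {"tx": -0.0733,"ty": 0.0607,"tz": 0,"rx": 0,"ry": 0,"rz": 0,"gripper": -1},
  {"tx": -0.0733,"ty": 0.0607,"tz": 0,"rx": 0,"ry": 0,"rz": 0,"gripper": -1},
  {"tx": -0.0733,"ty": 0.0607,"tz": 0,"rx": 0,"ry": 0,"rz": 0,"gripper": -1},
])

```text
time_s: 2.92
ee_pos: [505.6, 116.5, 253.7]
ee_rot: [-180.0, -0.0, 90.2]
force: [0.2, 0.1, -0.3]
gripper_width: 91.4
gripper_force: 0.0
```

Request:
send_rows([
  {"tx": -0.0733,"ty": 0.0607,"tz": 0,"rx": 0,"ry": 0,"rz": 0,"gripper": -1},
  {"tx": -0.0733,"ty": 0.0607,"tz": 0,"rx": 0,"ry": 0,"rz": 0,"gripper": -1},
  {"tx": -0.0733,"ty": 0.0607,"tz": 0,"rx": 0,"ry": 0,"rz": 0,"gripper": -1},
  {"tx": -0.0733,"ty": 0.0607,"tz": 0,"rx": 0,"ry": 0,"rz": 0,"gripper": -1},
  {"tx": 0,"ty": 0,"tz": 0,"rx": 0,"ry": 0,"rz": 0,"gripper": -1},
  {"tx": 0,"ty": 0,"tz": 0,"rx": 0,"ry": 0,"rz": 0,"gripper": -1},
])

```text
time_s: 3.68
ee_pos: [625.7, -28.3, 253.4]
ee_rot: [-179.9, -0.0, 90.1]
force: [-0.1, 0.1, -0.3]
gripper_width: 91.3
gripper_force: 0.0
```

```bash
python3 - <<'E'
from h import *
f=grab('side');g=grab('top')
p=env.state()['ee_pos'];print(p)
q=proj(f,[p,p+np.array([50,0,0]),p-np.array([50,0,0])]);print(q)
x,y=q[0].astype(int);x0,y0=x-50,y-50;print(x0,y0)
cv2.imwrite('pics/s2.png',cv2.resize(f['frame'][y0:y0+110,x0:x0+110,::-1],None,fx=5,fy=5,interpolation=2))
E
```

```text
[625.56113596 -27.62136417 254.03822475]
[[329.50555933 129.84488681]
 [345.86377447 125.53705172]
 [312.61561958 134.28670472]]
279 79
```

View pics/s2.png

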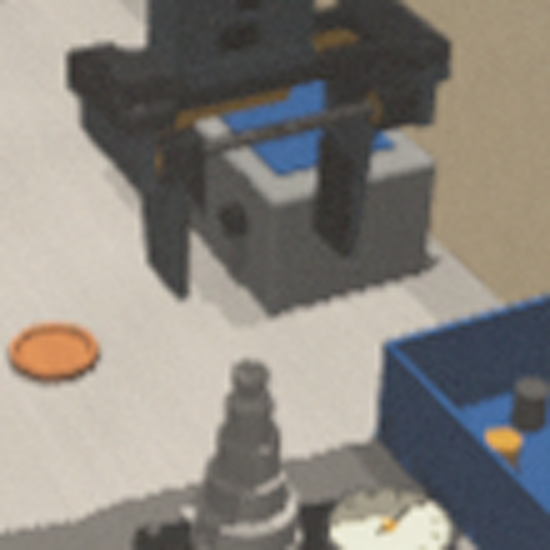

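The side crop shows the open fingers above the stack. The near tip corners are at about (182,300) on the left and (350,258) on the right, and the knob top is at (250,365). I'll compare these with the projected corners to get the camera bias.

```bash
python3 - <<'E'
from h import *
f=grab('side');p=np.array([625.6,-28.1,253.8])
q=proj(f,p+np.array([[-59,-16,0],[45.6,-16,0],[-59,16,0],[45.6,16,0]]))
print(((q-[279,79])*5+2).round(0))
# local shift equivalents
print((proj(f,p+np.array([[10,0,0],[0,10,0]]))-proj(f,p)).round(2)*5)
x=lambda a,b:((a+.5)/5-.5+279,(b+.5)/5-.5+79)
print(onplane(f,x(250,363),180), onplane(f,x(182,300),253.8),onplane(f,x(350,258),253.8))
E
```

```text
[[168. 299.]
 [344. 252.]
 [142. 268.]
 [316. 223.]]
[[16.55 -4.35]
 [-8.5  -9.1 ]]
[[628.11201153 -21.50791702 180.        ]] [[572.64852283 -48.2587152  253.8       ]] [[671.03996055 -50.84276428 253.8       ]]
```

My eye readings on the crop are only good to about 3 px, so bias between the cameras stays at a few mm. I'll use top-view values for both stack and nests in world y so the bias cancels there. The closing fingers centre the weight in x. Now I descend for weight_d to TCP z 142.5.

Request:
send_rows([
  {"tx": 0,"ty": 0,"tz": 0.05,"rx": 0,"ry": 0,"rz": 0,"gripper": -1},
  {"tx": 0,"ty": 0,"tz": 0.05,"rx": 0,"ry": 0,"rz": 0,"gripper": -1},
  {"tx": 0,"ty": 0,"tz": 0.05,"rx": 0,"ry": 0,"rz": 0,"gripper": -1},
  {"tx": 0,"ty": 0,"tz": 0.05,"rx": 0,"ry": 0,"rz": 0,"gripper": -1},
  {"tx": 0,"ty": 0,"tz": 0.022,"rx": 0,"ry": 0,"rz": 0,"gripper": -1},
  {"tx": 0,"ty": 0,"tz": 0,"rx": 0,"ry": 0,"rz": 0,"gripper": -1},
  {"tx": 0,"ty": 0,"tz": 0,"rx": 0,"ry": 0,"rz": 0,"gripper": -1},
])

```text
time_s: 4.7
ee_pos: [627.0, -28.4, 144.2]
ee_rot: [179.9, 0.0, 90.0]
force: [0.7, -0.3, -0.2]
gripper_width: 91.5
gripper_force: 0.0
```

```bash
python3 - <<'E'
from h import *
f=grab('side');p=env.state()['ee_pos'];print(p)
cv2.imwrite('pics/s3.png',cv2.resize(f['frame'][125:215,285:385,::-1],None,fx=6,fy=6,interpolation=2))
E
```

```text
[626.98141495 -28.53240772 144.27436837]
```

View pics/s3.png

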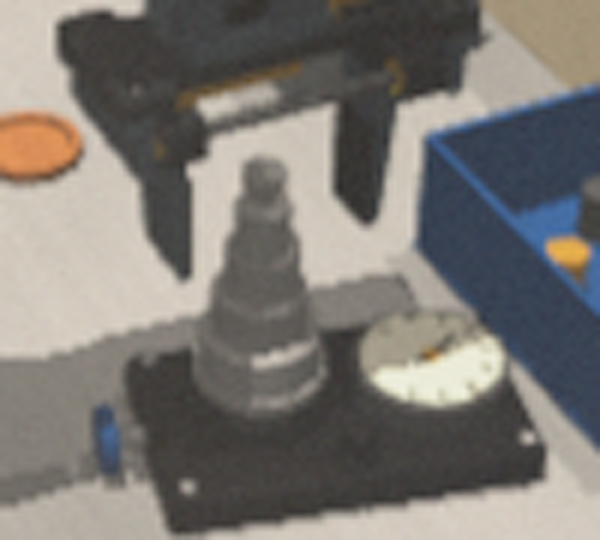

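The fingers straddle weight_d symmetrically, with the knob at (265,170) and the tips at (185,278) and (372,222). I close on it.

Request:
send_rows([
  {"tx": 0,"ty": 0,"tz": 0.003,"rx": 0,"ry": 0,"rz": 0,"gripper": 1},
  {"tx": 0,"ty": 0,"tz": 0,"rx": 0,"ry": 0,"rz": 0,"gripper": 1},
  {"tx": 0,"ty": 0,"tz": 0,"rx": 0,"ry": 0,"rz": 0,"gripper": 1},
  {"tx": 0,"ty": 0,"tz": 0,"rx": 0,"ry": 0,"rz": 0,"gripper": 1},
  {"tx": 0,"ty": 0,"tz": 0,"rx": 0,"ry": 0,"rz": 0,"gripper": 1},
  {"tx": 0,"ty": 0,"tz": 0,"rx": 0,"ry": 0,"rz": 0,"gripper": 1},
  {"tx": 0,"ty": 0,"tz": 0,"rx": 0,"ry": 0,"rz": 0,"gripper": 1},
  {"tx": 0,"ty": 0,"tz": 0,"rx": 0,"ry": 0,"rz": 0,"gripper": 1},
], grip_force=20)

```text
time_s: 5.75
ee_pos: [626.4, -28.6, 141.5]
ee_rot: [180.0, -0.0, 90.0]
force: [0.5, 0.3, 0.4]
gripper_width: 26.9
gripper_force: 20.0
```

Width is 26.9 mm, so weight_d is held. I lift and carry it to nest D, stopping above to check.

Request:
send_rows([
  {"tx": 0,"ty": 0,"tz": -0.02,"rx": 0,"ry": 0,"rz": 0,"gripper": 1},
  {"tx": 0,"ty": 0,"tz": -0.05,"rx": 0,"ry": 0,"rz": 0,"gripper": 1},
  {"tx": 0,"ty": 0,"tz": -0.05,"rx": 0,"ry": 0,"rz": 0,"gripper": 1},
  {"tx": -0.0718,"ty": -0.051,"tz": 0,"rx": 0,"ry": 0,"rz": 0,"gripper": 1},
  {"tx": -0.0718,"ty": -0.051,"tz": 0,"rx": 0,"ry": 0,"rz": 0,"gripper": 1},
  {"tx": -0.0718,"ty": -0.051,"tz": 0,"rx": 0,"ry": 0,"rz": 0,"gripper": 1},
  {"tx": -0.0718,"ty": -0.051,"tz": 0,"rx": 0,"ry": 0,"rz": 0,"gripper": 1},
  {"tx": -0.0718,"ty": -0.051,"tz": 0,"rx": 0,"ry": 0,"rz": 0,"gripper": 1},
  {"tx": -0.0718,"ty": -0.051,"tz": 0,"rx": 0,"ry": 0,"rz": 0,"gripper": 1},
  {"tx": 0,"ty": 0,"tz": 0.1,"rx": 0,"ry": 0,"rz": 0,"gripper": 1},
  {"tx": 0,"ty": 0,"tz": 0.1,"rx": 0,"ry": 0,"rz": 0,"gripper": 1},
  {"tx": 0,"ty": 0,"tz": 0.1,"rx": 0,"ry": 0,"rz": 0,"gripper": 1},
])

```text
time_s: 7.25
ee_pos: [473.5, -244.5, 50.9]
ee_rot: [179.9, 0.0, 90.0]
force: [0.9, -0.0, -1.4]
gripper_width: 27.3
gripper_force: 20.0
```

```bash
python3 - <<'E'
from h import *
f=grab('side');p=env.state()['ee_pos'];print(p)
f=grab('side');x0,y0=265,210
cv2.imwrite('pics/s4.png',cv2.resize(f['frame'][y0:y0+75,x0:x0+100,::-1],None,fx=8,fy=8,interpolation=2))
E
```

```text
[ 469.20867333 -242.03877687   44.66616431]
```

View pics/s4.png

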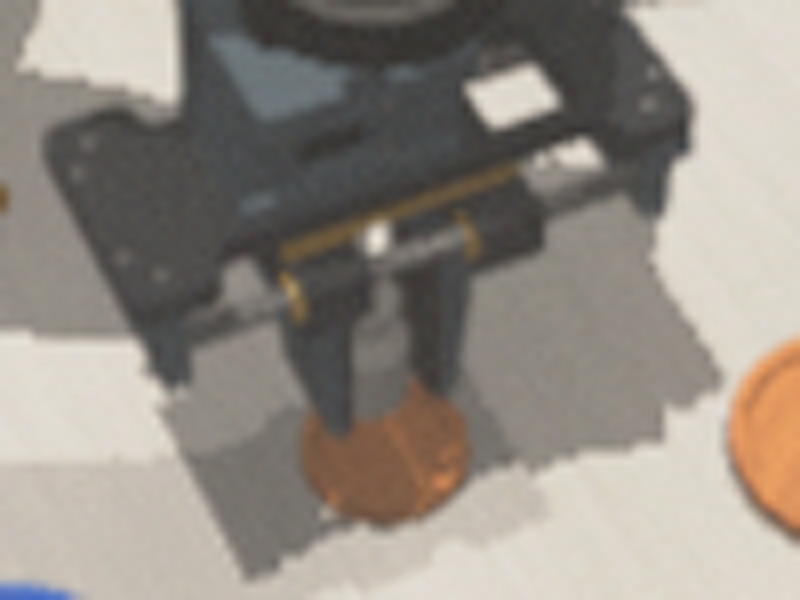

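Request:
send_rows([
  {"tx": 0,"ty": 0,"tz": 0,"rx": 0,"ry": 0,"rz": 0,"gripper": 1},
  {"tx": 0,"ty": 0,"tz": 0,"rx": 0,"ry": 0,"rz": 0,"gripper": 1},
  {"tx": 0,"ty": 0,"tz": 0,"rx": 0,"ry": 0,"rz": 0,"gripper": 1},
])

```text
time_s: 7.72
ee_pos: [474.5, -244.6, 53.3]
ee_rot: [179.8, 0.1, 90.0]
force: [0.2, 0.0, -1.3]
gripper_width: 26.9
gripper_force: 20.0
```

```bash
python3 - <<'E'
from h import *
f=grab('side');p=env.state()['ee_pos'];print(p)
# project weight: base ellipse & nest overlay
t=np.linspace(0,2*np.pi,40);C=lambda x,y,r,z:proj(f,np.c_[x+r*np.cos(t),y+r*np.sin(t),0*t+z])
im=cv2.resize(f['frame'][:,:,::-1][210:285,265:365],None,fx=8,fy=8,interpolation=2)
def dr(c,col): cv2.polylines(im,[((c-[265,210])*8+4).astype(np.int32)],True,col,1)
dr(C(p[0],p[1],14,p[2]-8),(0,255,0));dr(C(p[0],p[1],14,p[2]+18),(0,255,0))
h=cv2.cvtColor(f['frame'],cv2.COLOR_RGB2HSV);m=cv2.inRange(h,(3,110,60),(20,255,255))
dr(C(473.4,-244.5,28,10),(255,0,0))
cv2.imwrite('pics/s5.png',im)
E
```

```text
[ 474.1984441  -244.45315704   52.92552999]
```

View pics/s5.png

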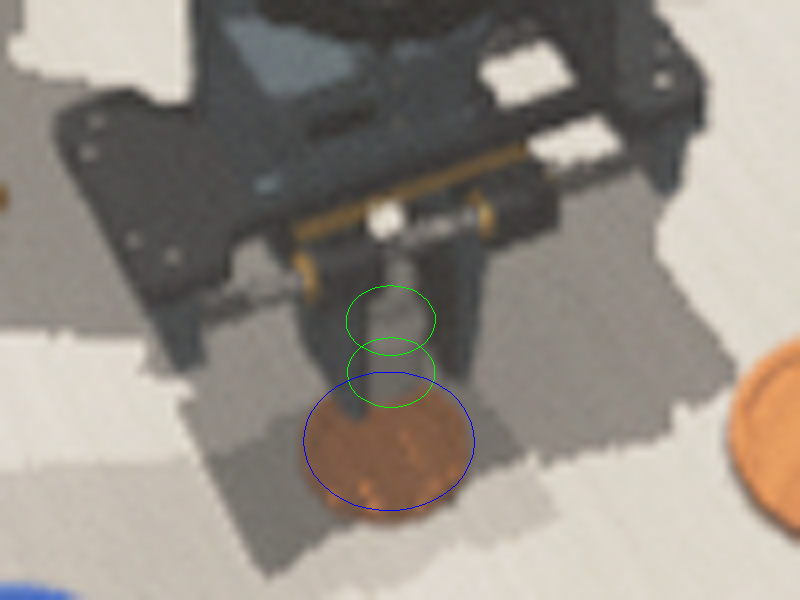

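The overlay agrees with the held weight (bottom at about (395,372)) and the nest (outline (303–475)) to within about 2 mm. I nudge x by -1.5 mm and descend.

Request:
send_rows([
  {"tx": 0,"ty": -0.003,"tz": 0.02,"rx": 0,"ry": 0,"rz": 0,"gripper": 1},
  {"tx": 0,"ty": 0,"tz": 0.02,"rx": 0,"ry": 0,"rz": 0,"gripper": 1},
  {"tx": 0,"ty": 0,"tz": 0.02,"rx": 0,"ry": 0,"rz": 0,"gripper": 1},
  {"tx": 0,"ty": 0,"tz": 0.012,"rx": 0,"ry": 0,"rz": 0,"gripper": 1},
  {"tx": 0,"ty": 0,"tz": 0,"rx": 0,"ry": 0,"rz": 0,"gripper": 1},
  {"tx": 0,"ty": 0,"tz": 0,"rx": 0,"ry": 0,"rz": 0,"gripper": 1},
])

```text
time_s: 8.52
ee_pos: [472.1, -244.2, 15.5]
ee_rot: [180.0, 0.0, 90.0]
force: [-0.0, 0.6, -1.7]
gripper_width: 27.1
gripper_force: 20.0
```

Request:
send_rows([
  {"tx": 0,"ty": 0,"tz": 0.002,"rx": 0,"ry": 0,"rz": 0,"gripper": 1},
  {"tx": 0,"ty": 0,"tz": 0.002,"rx": 0,"ry": 0,"rz": 0,"gripper": 1},
  {"tx": 0,"ty": 0,"tz": 0,"rx": 0,"ry": 0,"rz": 0,"gripper": 1},
])

```text
time_s: 8.9
ee_pos: [471.8, -244.1, 13.4]
ee_rot: [180.0, -0.0, 90.0]
force: [0.7, -0.3, -1.6]
gripper_width: 27.1
gripper_force: 20.0
```

Request:
send_rows([
  {"tx": 0,"ty": 0,"tz": 0.001,"rx": 0,"ry": 0,"rz": 0,"gripper": 1},
  {"tx": 0,"ty": 0,"tz": 0.001,"rx": 0,"ry": 0,"rz": 0,"gripper": 1},
  {"tx": 0,"ty": 0,"tz": 0,"rx": 0,"ry": 0,"rz": 0,"gripper": 1},
])

```text
time_s: 9.28
ee_pos: [471.9, -244.1, 12.5]
ee_rot: [180.0, -0.0, 90.0]
force: [-0.2, -0.0, -0.4]
gripper_width: 27.1
gripper_force: 20.0
```

Request:
send_rows([
  {"tx": 0,"ty": 0,"tz": 0.001,"rx": 0,"ry": 0,"rz": 0,"gripper": 1},
  {"tx": 0,"ty": 0,"tz": 0,"rx": 0,"ry": 0,"rz": 0,"gripper": 1},
])

```text
time_s: 9.52
ee_pos: [471.9, -244.1, 12.4]
ee_rot: [180.0, 0.0, 90.0]
force: [-1.1, 1.1, 4.6]
gripper_width: 27.1
gripper_force: 20.0
```

Contact is confirmed, so I release, rise and return above the stack.

Request:
send_rows([
  {"tx": 0,"ty": 0,"tz": 0,"rx": 0,"ry": 0,"rz": 0,"gripper": -0.2},
  {"tx": 0,"ty": 0,"tz": 0,"rx": 0,"ry": 0,"rz": 0,"gripper": -0.2},
  {"tx": 0,"ty": 0,"tz": -0.06,"rx": 0,"ry": 0,"rz": 0,"gripper": -0.2},
  {"tx": 0,"ty": 0,"tz": -0.09,"rx": 0,"ry": 0,"rz": 0,"gripper": -0.2},
  {"tx": 0,"ty": 0,"tz": -0.09,"rx": 0,"ry": 0,"rz": 0,"gripper": -1},
  {"tx": 0,"ty": 0,"tz": -0.09,"rx": 0,"ry": 0,"rz": 0,"gripper": -1},
  {"tx": 0.0719,"ty": 0.0517,"tz": 0,"rx": 0,"ry": 0,"rz": 0,"gripper": -1},
  {"tx": 0.0719,"ty": 0.0517,"tz": 0,"rx": 0,"ry": 0,"rz": 0,"gripper": -1},
  {"tx": 0.0719,"ty": 0.0517,"tz": 0,"rx": 0,"ry": 0,"rz": 0,"gripper": -1},
  {"tx": 0.0719,"ty": 0.0517,"tz": 0,"rx": 0,"ry": 0,"rz": 0,"gripper": -1},
  {"tx": 0.0719,"ty": 0.0517,"tz": 0,"rx": 0,"ry": 0,"rz": 0,"gripper": -1},
  {"tx": 0.0719,"ty": 0.0517,"tz": 0,"rx": 0,"ry": 0,"rz": 0,"gripper": -1},
])

```text
time_s: 11.02
ee_pos: [627.6, -27.1, 176.6]
ee_rot: [-180.0, 0.0, 90.0]
force: [0.7, -0.0, -0.3]
gripper_width: 91.1
gripper_force: 0.0
```

```bash
python3 - <<'E'
from h import *
f=grab('top');g=grab('side')
a=cv2.resize(f['frame'][205:255,335:385,::-1],None,fx=8,fy=8,interpolation=2)
b=cv2.resize(g['frame'][230:280,290:340,::-1],None,fx=8,fy=8,interpolation=2)
cv2.imwrite('pics/d1.png',np.hstack([a,b]));print(env.state()['ee_pos'])
E
```

```text
[628.99468237 -24.85912865 176.11091304]
```

View pics/d1.png

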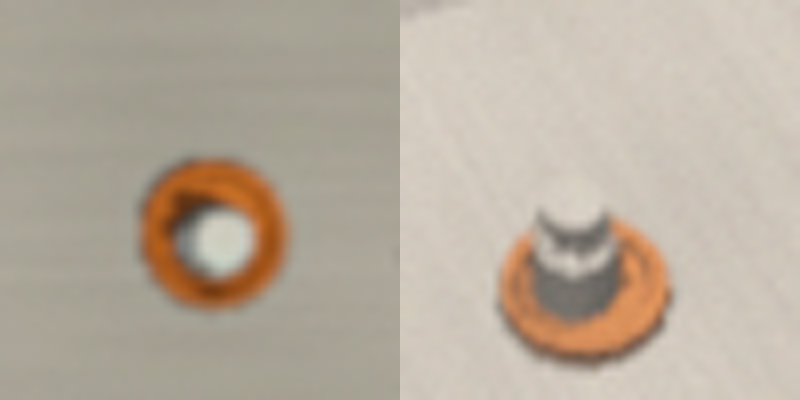

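Weight_d stands in nest D: knob at (222,242), nest centre at (214,233), and centred to about 1 mm once parallax is removed. Next is weight_c: descend to TCP 116 and grip.

Request:
send_rows([
  {"tx": 0,"ty": 0,"tz": 0.04,"rx": 0,"ry": 0,"rz": 0,"gripper": -1},
  {"tx": 0,"ty": 0,"tz": 0.04,"rx": 0,"ry": 0,"rz": 0,"gripper": -1},
  {"tx": 0,"ty": 0,"tz": 0.03,"rx": 0,"ry": 0,"rz": 0,"gripper": -1},
  {"tx": 0,"ty": 0,"tz": 0.01,"rx": 0,"ry": 0,"rz": 0,"gripper": -1},
  {"tx": 0,"ty": 0,"tz": 0,"rx": 0,"ry": 0,"rz": 0,"gripper": -1},
  {"tx": 0,"ty": 0,"tz": 0,"rx": 0,"ry": 0,"rz": 0,"gripper": 1},
  {"tx": 0,"ty": 0,"tz": 0,"rx": 0,"ry": 0,"rz": 0,"gripper": 1},
  {"tx": 0,"ty": 0,"tz": 0,"rx": 0,"ry": 0,"rz": 0,"gripper": 1},
  {"tx": 0,"ty": 0,"tz": 0,"rx": 0,"ry": 0,"rz": 0,"gripper": 1},
  {"tx": 0,"ty": 0,"tz": 0,"rx": 0,"ry": 0,"rz": 0,"gripper": 1},
  {"tx": 0,"ty": 0,"tz": 0,"rx": 0,"ry": 0,"rz": 0,"gripper": 1},
], grip_force=25)

```text
time_s: 12.5
ee_pos: [627.3, -28.3, 117.0]
ee_rot: [179.9, -0.0, 90.0]
force: [1.4, 0.9, -0.6]
gripper_width: 37.3
gripper_force: 25.0
```

Request:
send_rows([
  {"tx": 0,"ty": 0,"tz": -0.02,"rx": 0,"ry": 0,"rz": 0,"gripper": 1},
  {"tx": 0,"ty": 0,"tz": -0.05,"rx": 0,"ry": 0,"rz": 0,"gripper": 1},
  {"tx": 0,"ty": 0,"tz": -0.05,"rx": 0,"ry": 0,"rz": 0,"gripper": 1},
  {"tx": 0.0847,"ty": -0.0019,"tz": 0,"rx": 0,"ry": 0,"rz": 0,"gripper": 1},
  {"tx": 0.0847,"ty": -0.0019,"tz": 0,"rx": 0,"ry": 0,"rz": 0,"gripper": 1},
  {"tx": 0.0847,"ty": -0.0019,"tz": 0,"rx": 0,"ry": 0,"rz": 0,"gripper": 1},
  {"tx": 0.0847,"ty": -0.0019,"tz": 0,"rx": 0,"ry": 0,"rz": 0,"gripper": 1},
  {"tx": 0.0847,"ty": -0.0019,"tz": 0,"rx": 0,"ry": 0,"rz": 0,"gripper": 1},
  {"tx": 0.0847,"ty": -0.0019,"tz": 0,"rx": 0,"ry": 0,"rz": 0,"gripper": 1},
  {"tx": 0.0847,"ty": -0.0019,"tz": 0,"rx": 0,"ry": 0,"rz": 0,"gripper": 1},
  {"tx": 0,"ty": 0,"tz": 0.08,"rx": 0,"ry": 0,"rz": 0,"gripper": 1},
  {"tx": 0,"ty": 0,"tz": 0.08,"rx": 0,"ry": 0,"rz": 0,"gripper": 1},
])

```text
time_s: 14.0
ee_pos: [619.9, 269.0, 96.5]
ee_rot: [180.0, -0.0, 90.1]
force: [0.5, -0.1, -2.9]
gripper_width: 37.4
gripper_force: 25.0
```

Request:
send_rows([
  {"tx": 0,"ty": 0,"tz": 0.06,"rx": 0,"ry": 0,"rz": 0,"gripper": 1},
  {"tx": 0,"ty": 0,"tz": 0.04,"rx": 0,"ry": 0,"rz": 0,"gripper": 1},
  {"tx": 0,"ty": 0,"tz": 0,"rx": 0,"ry": 0,"rz": 0,"gripper": 1},
  {"tx": 0,"ty": 0,"tz": 0,"rx": 0,"ry": 0,"rz": 0,"gripper": 1},
])

```text
time_s: 14.5
ee_pos: [620.8, 268.4, 48.1]
ee_rot: [179.9, -0.0, 90.0]
force: [-0.1, 0.9, -2.2]
gripper_width: 37.2
gripper_force: 25.0
```

```bash
cat > ov.py <<'E'
from h import *
def ov(name,nest,ro,rw,hw,under,x0,y0,w=80,h=70):
    f=grab('side');p=env.state()['ee_pos'];print(p,env.state()['force'])
    t=np.linspace(0,2*np.pi,40);C=lambda x,y,r,z:proj(f,np.c_[x+r*np.cos(t),y+r*np.sin(t),0*t+z])
    im=cv2.resize(f['frame'][:,:,::-1][y0:y0+h,x0:x0+w],None,fx=8,fy=8,interpolation=2)
    def dr(c,col): cv2.polylines(im,[((c-[x0,y0])*8+4).astype(np.int32)],True,col,1)
    dr(C(p[0],p[1],rw,p[2]-under),(0,255,0));dr(C(p[0],p[1],rw,p[2]-under+hw),(0,255,0))
    dr(C(*nest,ro,10),(255,0,0));cv2.imwrite('pics/'+name,im)
E
python3 -c "
from ov import *
ov('c1.png',(620.5,268.2),33,19,26,9,250,100)"
```

```text
[620.99426043 268.4333609   48.40971227] [-0.57899009 -0.59604741 -3.01851754]
```

View pics/c1.png

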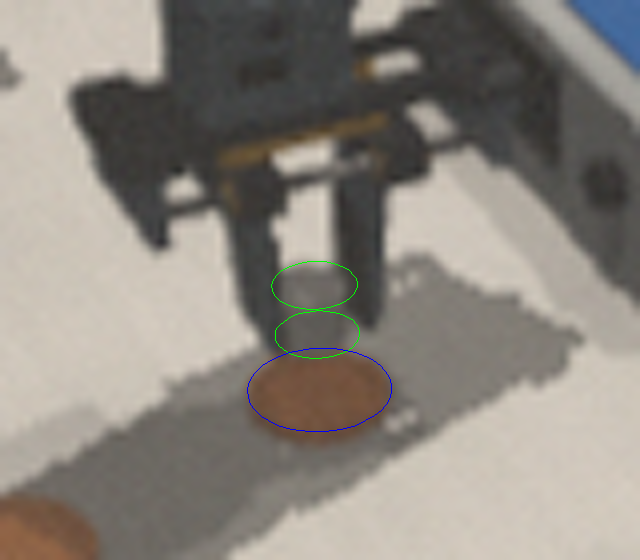

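The overlay fits both the weight and nest C at about (318,390), with weight_c straight above. I lower it.

Request:
send_rows([
  {"tx": 0,"ty": 0,"tz": 0.02,"rx": 0,"ry": 0,"rz": 0,"gripper": 1},
  {"tx": 0,"ty": 0,"tz": 0.02,"rx": 0,"ry": 0,"rz": 0,"gripper": 1},
  {"tx": 0,"ty": 0,"tz": 0.016,"rx": 0,"ry": 0,"rz": 0,"gripper": 1},
  {"tx": 0,"ty": 0,"tz": 0.008,"rx": 0,"ry": 0,"rz": 0,"gripper": 1},
  {"tx": 0,"ty": 0,"tz": 0.002,"rx": 0,"ry": 0,"rz": 0,"gripper": 1},
  {"tx": 0,"ty": 0,"tz": 0,"rx": 0,"ry": 0,"rz": 0,"gripper": 1},
  {"tx": 0,"ty": 0,"tz": 0,"rx": 0,"ry": 0,"rz": 0,"gripper": 1},
])

```text
time_s: 15.42
ee_pos: [620.4, 268.2, 14.0]
ee_rot: [180.0, -0.0, 90.0]
force: [0.2, 0.0, -2.6]
gripper_width: 37.5
gripper_force: 25.0
```

Request:
send_rows([
  {"tx": 0,"ty": 0,"tz": 0.001,"rx": 0,"ry": 0,"rz": 0,"gripper": 1},
  {"tx": 0,"ty": 0,"tz": 0,"rx": 0,"ry": 0,"rz": 0,"gripper": 1},
])

```text
time_s: 15.68
ee_pos: [620.4, 268.2, 14.0]
ee_rot: [180.0, -0.0, 90.0]
force: [-0.5, -0.2, 1.3]
gripper_width: 37.2
gripper_force: 25.0
```

Contact. I release and return above the stack.

Request:
send_rows([
  {"tx": 0,"ty": 0,"tz": 0.0005,"rx": 0,"ry": 0,"rz": 0,"gripper": -0.3},
  {"tx": 0,"ty": 0,"tz": 0,"rx": 0,"ry": 0,"rz": 0,"gripper": -0.3},
  {"tx": 0,"ty": 0,"tz": -0.06,"rx": 0,"ry": 0,"rz": 0,"gripper": -0.3},
  {"tx": 0,"ty": 0,"tz": -0.11,"rx": 0,"ry": 0,"rz": 0,"gripper": -1},
  {"tx": 0,"ty": 0,"tz": -0.11,"rx": 0,"ry": 0,"rz": 0,"gripper": -1},
  {"tx": -0.0847,"ty": 0.0019,"tz": 0,"rx": 0,"ry": 0,"rz": 0,"gripper": -1},
  {"tx": -0.0847,"ty": 0.0019,"tz": 0,"rx": 0,"ry": 0,"rz": 0,"gripper": -1},
  {"tx": -0.0847,"ty": 0.0019,"tz": 0,"rx": 0,"ry": 0,"rz": 0,"gripper": -1},
  {"tx": -0.0847,"ty": 0.0019,"tz": 0,"rx": 0,"ry": 0,"rz": 0,"gripper": -1},
  {"tx": -0.0847,"ty": 0.0019,"tz": 0,"rx": 0,"ry": 0,"rz": 0,"gripper": -1},
  {"tx": -0.0847,"ty": 0.0019,"tz": 0,"rx": 0,"ry": 0,"rz": 0,"gripper": -1},
  {"tx": -0.0847,"ty": 0.0019,"tz": 0,"rx": 0,"ry": 0,"rz": 0,"gripper": -1},
])

```text
time_s: 17.18
ee_pos: [626.9, -29.7, 153.3]
ee_rot: [180.0, -0.0, 90.0]
force: [-0.6, 0.6, 0.3]
gripper_width: 91.5
gripper_force: 0.0
```

Request:
send_rows([
  {"tx": 0,"ty": 0,"tz": 0,"rx": 0,"ry": 0,"rz": 0,"gripper": -1},
  {"tx": 0,"ty": 0,"tz": 0,"rx": 0,"ry": 0,"rz": 0,"gripper": -1},
])

```text
time_s: 17.42
ee_pos: [626.9, -28.0, 153.2]
ee_rot: [180.0, -0.0, 90.0]
force: [0.7, -0.7, 0.7]
gripper_width: 91.5
gripper_force: 0.0
```

```bash
python3 - <<'E'
from h import *
f=grab('top');g=grab('side')
a=cv2.resize(f['frame'][160:210,170:220,::-1],None,fx=8,fy=8,interpolation=2)
b=cv2.resize(g['frame'][125:175,265:315,::-1],None,fx=8,fy=8,interpolation=2)
cv2.imwrite('pics/c2.png',np.hstack([a,b]));print(env.state()['ee_pos'])
E
```

```text
[626.89413876 -27.25490615 153.17044299]
```

View pics/c2.png

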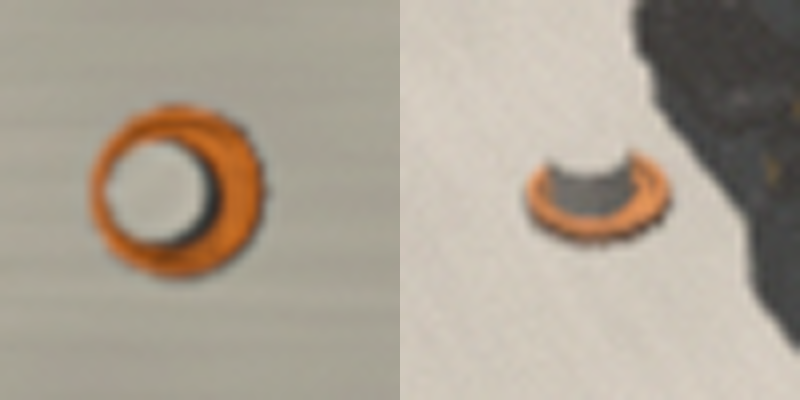

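Weight_c is in nest C, flat and about 2–3 mm off centre after parallax (top at (155,193), nest at (178,190)). That is fine. Next is weight_b.

Request:
send_rows([
  {"tx": 0,"ty": 0,"tz": 0.04,"rx": 0,"ry": 0,"rz": 0,"gripper": -1},
  {"tx": 0,"ty": 0,"tz": 0.04,"rx": 0,"ry": 0,"rz": 0,"gripper": -1},
  {"tx": 0,"ty": 0,"tz": 0.03,"rx": 0,"ry": 0,"rz": 0,"gripper": -1},
  {"tx": 0,"ty": 0,"tz": 0.011,"rx": 0,"ry": 0,"rz": 0,"gripper": -1},
  {"tx": 0,"ty": 0,"tz": 0,"rx": 0,"ry": 0,"rz": 0,"gripper": -1},
  {"tx": 0,"ty": 0,"tz": 0,"rx": 0,"ry": 0,"rz": 0,"gripper": 1},
  {"tx": 0,"ty": 0,"tz": 0,"rx": 0,"ry": 0,"rz": 0,"gripper": 1},
  {"tx": 0,"ty": 0,"tz": 0,"rx": 0,"ry": 0,"rz": 0,"gripper": 1},
  {"tx": 0,"ty": 0,"tz": 0,"rx": 0,"ry": 0,"rz": 0,"gripper": 1},
  {"tx": 0,"ty": 0,"tz": 0,"rx": 0,"ry": 0,"rz": 0,"gripper": 1},
], grip_force=30)

```text
time_s: 18.77
ee_pos: [627.3, -28.4, 92.9]
ee_rot: [179.9, -0.0, 90.0]
force: [0.9, 0.1, -0.1]
gripper_width: 48.3
gripper_force: 30.0
```

Request:
send_rows([
  {"tx": 0,"ty": 0,"tz": -0.02,"rx": 0,"ry": 0,"rz": 0,"gripper": 1},
  {"tx": 0,"ty": 0,"tz": -0.05,"rx": 0,"ry": 0,"rz": 0,"gripper": 1},
  {"tx": 0,"ty": 0,"tz": -0.05,"rx": 0,"ry": 0,"rz": 0,"gripper": 1},
  {"tx": 0.0694,"ty": -0.0488,"tz": 0,"rx": 0,"ry": 0,"rz": 0,"gripper": 1},
  {"tx": 0.0694,"ty": -0.0488,"tz": 0,"rx": 0,"ry": 0,"rz": 0,"gripper": 1},
  {"tx": 0.0694,"ty": -0.0488,"tz": 0,"rx": 0,"ry": 0,"rz": 0,"gripper": 1},
  {"tx": 0.0694,"ty": -0.0488,"tz": 0,"rx": 0,"ry": 0,"rz": 0,"gripper": 1},
  {"tx": 0.0694,"ty": -0.0488,"tz": 0,"rx": 0,"ry": 0,"rz": 0,"gripper": 1},
  {"tx": 0.0694,"ty": -0.0488,"tz": 0,"rx": 0,"ry": 0,"rz": 0,"gripper": 1},
  {"tx": 0.0694,"ty": -0.0488,"tz": 0,"rx": 0,"ry": 0,"rz": 0,"gripper": 1},
  {"tx": 0,"ty": 0,"tz": 0.08,"rx": 0,"ry": 0,"rz": 0,"gripper": 1},
  {"tx": 0,"ty": 0,"tz": 0.08,"rx": 0,"ry": 0,"rz": 0,"gripper": 1},
])

```text
time_s: 20.27
ee_pos: [455.8, 215.2, 72.6]
ee_rot: [179.9, -0.0, 90.1]
force: [0.2, -0.1, -3.7]
gripper_width: 48.2
gripper_force: 30.0
```

Request:
send_rows([
  {"tx": 0,"ty": 0,"tz": 0.05,"rx": 0,"ry": 0,"rz": 0,"gripper": 1},
  {"tx": 0,"ty": 0,"tz": 0,"rx": 0,"ry": 0,"rz": 0,"gripper": 1},
  {"tx": 0,"ty": 0,"tz": 0,"rx": 0,"ry": 0,"rz": 0,"gripper": 1},
  {"tx": 0,"ty": 0,"tz": 0,"rx": 0,"ry": 0,"rz": 0,"gripper": 1},
])

```text
time_s: 20.78
ee_pos: [457.0, 214.9, 49.1]
ee_rot: [179.9, -0.1, 90.0]
force: [0.5, -0.1, -2.3]
gripper_width: 48.3
gripper_force: 30.0
```

```bash
python3 -c "
from ov import *
ov('b1.png',(456.5,214.5),38.5,24.5,24,9,210,115)"
```

```text
[456.84387423 214.84088362  48.96960739] [-1.17607275  0.69124684 -2.94268531]
```

View pics/b1.png

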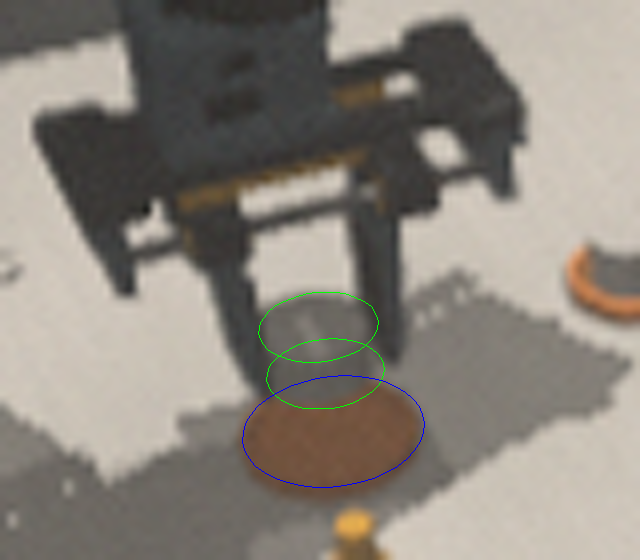

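The overlay matches: weight_b is above nest B at about (333,432). I lower it.

Request:
send_rows([
  {"tx": 0,"ty": 0,"tz": 0.02,"rx": 0,"ry": 0,"rz": 0,"gripper": 1},
  {"tx": 0,"ty": 0,"tz": 0.02,"rx": 0,"ry": 0,"rz": 0,"gripper": 1},
  {"tx": 0,"ty": 0,"tz": 0.016,"rx": 0,"ry": 0,"rz": 0,"gripper": 1},
  {"tx": 0,"ty": 0,"tz": 0.008,"rx": 0,"ry": 0,"rz": 0,"gripper": 1},
  {"tx": 0,"ty": 0,"tz": 0.002,"rx": 0,"ry": 0,"rz": 0,"gripper": 1},
  {"tx": 0,"ty": 0,"tz": 0,"rx": 0,"ry": 0,"rz": 0,"gripper": 1},
  {"tx": 0,"ty": 0,"tz": 0,"rx": 0,"ry": 0,"rz": 0,"gripper": 1},
])

```text
time_s: 21.7
ee_pos: [456.2, 214.6, 15.0]
ee_rot: [180.0, -0.0, 90.0]
force: [-0.3, 0.4, -2.8]
gripper_width: 48.3
gripper_force: 30.0
```

Request:
send_rows([
  {"tx": 0,"ty": 0,"tz": 0.001,"rx": 0,"ry": 0,"rz": 0,"gripper": 1},
  {"tx": 0,"ty": 0,"tz": 0,"rx": 0,"ry": 0,"rz": 0,"gripper": 1},
])

```text
time_s: 21.95
ee_pos: [456.0, 214.5, 14.3]
ee_rot: [180.0, -0.0, 90.0]
force: [-0.8, 0.0, -2.9]
gripper_width: 48.1
gripper_force: 30.0
```

Request:
send_rows([
  {"tx": 0,"ty": 0,"tz": 0.001,"rx": 0,"ry": 0,"rz": 0,"gripper": 1},
  {"tx": 0,"ty": 0,"tz": 0,"rx": 0,"ry": 0,"rz": 0,"gripper": 1},
])

```text
time_s: 22.2
ee_pos: [456.1, 214.5, 13.8]
ee_rot: [180.0, -0.0, 90.0]
force: [-0.0, 0.7, -1.3]
gripper_width: 48.3
gripper_force: 30.0
```

Request:
send_rows([
  {"tx": 0,"ty": 0,"tz": 0.001,"rx": 0,"ry": 0,"rz": 0,"gripper": 1},
  {"tx": 0,"ty": 0,"tz": 0,"rx": 0,"ry": 0,"rz": 0,"gripper": 1},
])

```text
time_s: 22.45
ee_pos: [456.0, 214.5, 13.8]
ee_rot: [180.0, -0.0, 90.0]
force: [-2.0, -1.1, 5.6]
gripper_width: 48.1
gripper_force: 30.0
```

Contact. I release and return.

Request:
send_rows([
  {"tx": 0,"ty": 0,"tz": 0,"rx": 0,"ry": 0,"rz": 0,"gripper": -0.5},
  {"tx": 0,"ty": 0,"tz": 0,"rx": 0,"ry": 0,"rz": 0,"gripper": -0.5},
  {"tx": 0,"ty": 0,"tz": -0.05,"rx": 0,"ry": 0,"rz": 0,"gripper": -0.5},
  {"tx": 0,"ty": 0,"tz": -0.1,"rx": 0,"ry": 0,"rz": 0,"gripper": -1},
  {"tx": 0,"ty": 0,"tz": -0.1,"rx": 0,"ry": 0,"rz": 0,"gripper": -1},
  {"tx": -0.0694,"ty": 0.0488,"tz": 0,"rx": 0,"ry": 0,"rz": 0,"gripper": -1},
  {"tx": -0.0694,"ty": 0.0488,"tz": 0,"rx": 0,"ry": 0,"rz": 0,"gripper": -1},
  {"tx": -0.0694,"ty": 0.0488,"tz": 0,"rx": 0,"ry": 0,"rz": 0,"gripper": -1},
  {"tx": -0.0694,"ty": 0.0488,"tz": 0,"rx": 0,"ry": 0,"rz": 0,"gripper": -1},
  {"tx": -0.0694,"ty": 0.0488,"tz": 0,"rx": 0,"ry": 0,"rz": 0,"gripper": -1},
  {"tx": -0.0694,"ty": 0.0488,"tz": 0,"rx": 0,"ry": 0,"rz": 0,"gripper": -1},
  {"tx": -0.0694,"ty": 0.0488,"tz": 0,"rx": 0,"ry": 0,"rz": 0,"gripper": -1},
])

```text
time_s: 23.95
ee_pos: [627.7, -29.6, 137.9]
ee_rot: [180.0, -0.0, 90.0]
force: [0.6, 0.1, 0.1]
gripper_width: 91.1
gripper_force: 0.0
```

Request:
send_rows([
  {"tx": 0,"ty": 0,"tz": 0,"rx": 0,"ry": 0,"rz": 0,"gripper": -1},
  {"tx": 0,"ty": 0,"tz": 0,"rx": 0,"ry": 0,"rz": 0,"gripper": -1},
  {"tx": 0,"ty": 0,"tz": 0,"rx": 0,"ry": 0,"rz": 0,"gripper": -1},
])

```text
time_s: 24.32
ee_pos: [626.2, -27.3, 138.1]
ee_rot: [-180.0, -0.0, 90.1]
force: [0.1, -1.0, 1.0]
gripper_width: 91.0
gripper_force: 0.0
```

Request:
send_rows([
  {"tx": 0,"ty": 0,"tz": 0.05,"rx": 0,"ry": 0,"rz": 0,"gripper": -1},
  {"tx": 0,"ty": 0,"tz": 0.05,"rx": 0,"ry": 0,"rz": 0,"gripper": -1},
  {"tx": 0,"ty": 0,"tz": 0.03,"rx": 0,"ry": 0,"rz": 0,"gripper": -1},
  {"tx": 0,"ty": 0,"tz": 0.008,"rx": 0,"ry": 0,"rz": 0,"gripper": -1},
  {"tx": 0,"ty": 0,"tz": 0,"rx": 0,"ry": 0,"rz": 0,"gripper": -1},
  {"tx": 0,"ty": 0,"tz": 0,"rx": 0,"ry": 0,"rz": 0,"gripper": -1},
  {"tx": 0,"ty": 0,"tz": 0,"rx": 0,"ry": 0,"rz": 0,"gripper": 1},
  {"tx": 0,"ty": 0,"tz": 0,"rx": 0,"ry": 0,"rz": 0,"gripper": 1},
  {"tx": 0,"ty": 0,"tz": 0,"rx": 0,"ry": 0,"rz": 0,"gripper": 1},
  {"tx": 0,"ty": 0,"tz": 0,"rx": 0,"ry": 0,"rz": 0,"gripper": 1},
], grip_force=40)

```text
time_s: 25.58
ee_pos: [627.5, -28.4, 69.4]
ee_rot: [179.9, -0.0, 90.0]
force: [1.7, -0.5, 0.0]
gripper_width: 61.0
gripper_force: 40.0
```

Request:
send_rows([
  {"tx": 0,"ty": 0,"tz": -0.02,"rx": 0,"ry": 0,"rz": 0,"gripper": 1},
  {"tx": 0,"ty": 0,"tz": -0.05,"rx": 0,"ry": 0,"rz": 0,"gripper": 1},
  {"tx": 0,"ty": 0,"tz": -0.05,"rx": 0,"ry": 0,"rz": 0,"gripper": 1},
  {"tx": -0.0804,"ty": -0.0031,"tz": 0,"rx": 0,"ry": 0,"rz": 0,"gripper": 1},
  {"tx": -0.0804,"ty": -0.0031,"tz": 0,"rx": 0,"ry": 0,"rz": 0,"gripper": 1},
  {"tx": -0.0804,"ty": -0.0031,"tz": 0,"rx": 0,"ry": 0,"rz": 0,"gripper": 1},
  {"tx": -0.0804,"ty": -0.0031,"tz": 0,"rx": 0,"ry": 0,"rz": 0,"gripper": 1},
  {"tx": -0.0804,"ty": -0.0031,"tz": 0,"rx": 0,"ry": 0,"rz": 0,"gripper": 1},
  {"tx": -0.0804,"ty": -0.0031,"tz": 0,"rx": 0,"ry": 0,"rz": 0,"gripper": 1},
  {"tx": -0.0804,"ty": -0.0031,"tz": 0,"rx": 0,"ry": 0,"rz": 0,"gripper": 1},
  {"tx": 0,"ty": 0,"tz": 0.06,"rx": 0,"ry": 0,"rz": 0,"gripper": 1},
  {"tx": 0,"ty": 0,"tz": 0.06,"rx": 0,"ry": 0,"rz": 0,"gripper": 1},
])

```text
time_s: 27.08
ee_pos: [615.1, -310.2, 67.9]
ee_rot: [-179.9, -0.1, 89.9]
force: [1.0, 0.3, -6.8]
gripper_width: 61.0
gripper_force: 40.0
```

Request:
send_rows([
  {"tx": 0,"ty": 0,"tz": 0.04,"rx": 0,"ry": 0,"rz": 0,"gripper": 1},
  {"tx": 0,"ty": 0,"tz": 0,"rx": 0,"ry": 0,"rz": 0,"gripper": 1},
  {"tx": 0,"ty": 0,"tz": 0,"rx": 0,"ry": 0,"rz": 0,"gripper": 1},
  {"tx": 0,"ty": 0,"tz": 0,"rx": 0,"ry": 0,"rz": 0,"gripper": 1},
])

```text
time_s: 27.58
ee_pos: [616.8, -310.0, 50.6]
ee_rot: [179.9, 0.1, 90.0]
force: [1.0, -0.0, -5.7]
gripper_width: 61.2
gripper_force: 40.0
```

```bash
python3 -c "
from ov import *
ov('a1.png',(616.5,-309.7),45,31,24,9,330,215)"
```

```text
[ 616.74706579 -309.9814095    50.48715661] [-0.37134542  0.39072172 -6.5630302 ]
```

View pics/a1.png

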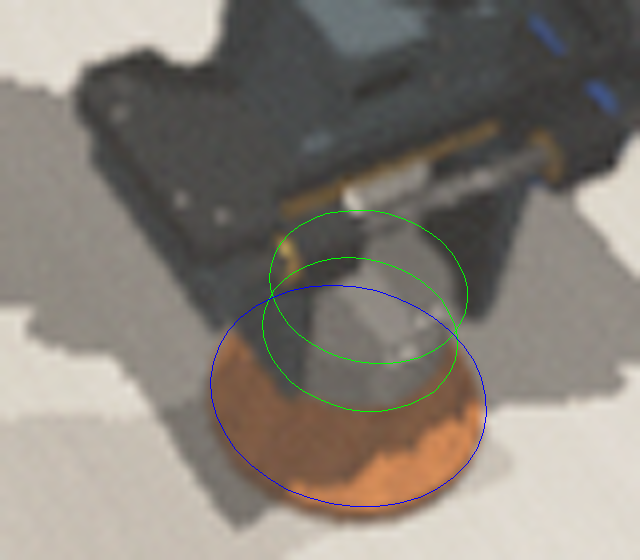

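The overlay fits: nest A at (350,395), with weight_a above it to within about 2 mm. I lower it.

Request:
send_rows([
  {"tx": 0,"ty": 0,"tz": 0.02,"rx": 0,"ry": 0,"rz": 0,"gripper": 1},
  {"tx": 0,"ty": 0,"tz": 0.02,"rx": 0,"ry": 0,"rz": 0,"gripper": 1},
  {"tx": 0,"ty": 0,"tz": 0.018,"rx": 0,"ry": 0,"rz": 0,"gripper": 1},
  {"tx": 0,"ty": 0,"tz": 0.009,"rx": 0,"ry": 0,"rz": 0,"gripper": 1},
  {"tx": 0,"ty": 0,"tz": 0.002,"rx": 0,"ry": 0,"rz": 0,"gripper": 1},
  {"tx": 0,"ty": 0,"tz": 0,"rx": 0,"ry": 0,"rz": 0,"gripper": 1},
  {"tx": 0,"ty": 0,"tz": 0,"rx": 0,"ry": 0,"rz": 0,"gripper": 1},
])

```text
time_s: 28.5
ee_pos: [616.3, -309.8, 14.9]
ee_rot: [180.0, 0.0, 90.0]
force: [-0.0, 0.0, -5.1]
gripper_width: 60.9
gripper_force: 40.0
```

Request:
send_rows([
  {"tx": 0,"ty": 0,"tz": 0.001,"rx": 0,"ry": 0,"rz": 0,"gripper": 1},
  {"tx": 0,"ty": 0,"tz": 0,"rx": 0,"ry": 0,"rz": 0,"gripper": 1},
])

```text
time_s: 28.75
ee_pos: [616.3, -309.8, 14.5]
ee_rot: [180.0, 0.0, 90.0]
force: [-0.4, 1.2, -5.2]
gripper_width: 61.2
gripper_force: 40.0
```

Request:
send_rows([
  {"tx": 0,"ty": 0,"tz": 0.001,"rx": 0,"ry": 0,"rz": 0,"gripper": 1},
  {"tx": 0,"ty": 0,"tz": 0,"rx": 0,"ry": 0,"rz": 0,"gripper": 1},
])

```text
time_s: 29.0
ee_pos: [616.3, -309.8, 14.4]
ee_rot: [180.0, 0.0, 90.0]
force: [-0.9, 0.3, 0.1]
gripper_width: 60.8
gripper_force: 40.0
```

Contact. I release, rise and move clear.

Request:
send_rows([
  {"tx": 0,"ty": 0,"tz": 0.0005,"rx": 0,"ry": 0,"rz": 0,"gripper": -1},
  {"tx": 0,"ty": 0,"tz": 0,"rx": 0,"ry": 0,"rz": 0,"gripper": -1},
  {"tx": 0,"ty": 0,"tz": 0,"rx": 0,"ry": 0,"rz": 0,"gripper": -1},
  {"tx": 0,"ty": 0,"tz": -0.05,"rx": 0,"ry": 0,"rz": 0,"gripper": -1},
  {"tx": 0,"ty": 0,"tz": -0.1,"rx": 0,"ry": 0,"rz": 0,"gripper": -1},
  {"tx": 0,"ty": 0,"tz": -0.1,"rx": 0,"ry": 0,"rz": 0,"gripper": -1},
  {"tx": 0,"ty": 0,"tz": -0.1,"rx": 0,"ry": 0,"rz": 0,"gripper": -1},
  {"tx": 0.1,"ty": -0.03,"tz": 0,"rx": 0,"ry": 0,"rz": 0,"gripper": -1},
  {"tx": 0.1,"ty": -0.03,"tz": 0,"rx": 0,"ry": 0,"rz": 0,"gripper": -1},
  {"tx": 0.1,"ty": -0.03,"tz": 0,"rx": 0,"ry": 0,"rz": 0,"gripper": -1},
  {"tx": 0.1,"ty": -0.03,"tz": 0,"rx": 0,"ry": 0,"rz": 0,"gripper": -1},
  {"tx": 0.1,"ty": -0.03,"tz": 0,"rx": 0,"ry": 0,"rz": 0,"gripper": -1},
])

```text
time_s: 30.5
ee_pos: [540.5, -58.3, 188.7]
ee_rot: [179.9, -0.0, 90.0]
force: [0.8, 0.4, 0.1]
gripper_width: 91.1
gripper_force: 0.0
```

Request:
send_rows([
  {"tx": 0,"ty": 0,"tz": 0,"rx": 0,"ry": 0,"rz": 0,"gripper": -1},
  {"tx": 0,"ty": 0,"tz": 0,"rx": 0,"ry": 0,"rz": 0,"gripper": -1},
  {"tx": 0,"ty": 0,"tz": 0,"rx": 0,"ry": 0,"rz": 0,"gripper": -1},
  {"tx": 0,"ty": 0,"tz": 0,"rx": 0,"ry": 0,"rz": 0,"gripper": -1},
])

```text
time_s: 31.0
ee_pos: [541.3, -60.8, 188.2]
ee_rot: [-180.0, 0.0, 89.9]
force: [-0.0, -1.2, -0.3]
gripper_width: 91.4
gripper_force: 0.0
```

```bash
python3 - <<'E'
from h import *
f=grab('top');g=grab('side')
c=lambda F,x,y:cv2.resize(F['frame'][y-22:y+22,x-22:x+22,::-1],None,fx=6,fy=6,interpolation=2)
def row(F,ps): return np.hstack([c(F,*p) for p in ps])
cv2.imwrite('pics/fin.png',np.vstack([row(f,[(383,187),(208,238),(361,233)]),row(g,[(373,262),(251,167),(313,262)])]))
for n,p,z in(('A',(616.5,-309.8),29),('B',(456.5,214.6),29),('D',(473,-244.5),51)):
    q=proj(f,[[*p,10],[*p,z]]);print(n,((q-np.array({'A':(361,165),'B':(186,216),'D':(339,211)}[n]))*6+3).round(0))
E
```

```text
A [[136. 137.]
 [142. 132.]]
B [[136. 141.]
 [127. 141.]]
D [[140. 145.]
 [150. 143.]]
```

View pics/fin.png

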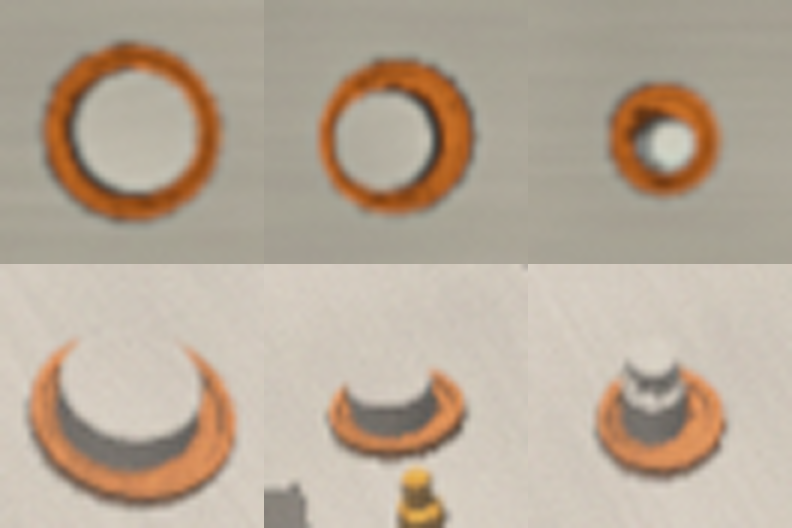

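All the weights stand flat inside their rims, at most about 3 mm off centre (A at (136,131), B at (385,140), D at (672,145) in the crops), and the arm is clear. I hand the job in.

```bash
python3 -c "
from workcell import env
print(env.job_done())"
```

```text
the job is handed in; nothing more can be done
None
```

I stood all four weights in the nests of their own size, each lowered to contact before release and about 3 mm off centre at most by the cameras; the gauge was left untouched, and the job is handed in (no verdict was returned).

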